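Set the stop collar on a turntable spindle's flat

ROBOT

A 6-joint arm with a two-finger parallel gripper is mounted at the origin on the work surface. World frame = base frame: x ahead of the robot, y to its left, z up, the work surface at z = 0. Lengths are in m, angles in rad, forces in N, time in s.
With the tool pointing down it reaches from about 0.375 to 0.9 m from the base axis. Payload 3.1 kg.
Tool frame: the origin (TCP) lies between the finger pads; the fingertips stand tips_ahead ahead of it and the grasp point (between the pads) lies 2 mm behind it (tips_ahead is the distance from the TCP to the fingertips, in m); z points along the fingers, y is the line along which they close (so a half turn about z gives the same grasp; the last joint's range is limited). The gripper opens to 85 mm and grips with 20 to 120 N. Pads are 22 mm wide; open, the fingers measure 114 mm over their backs; the gripper's body (76 mm by 85 mm) begins 54 mm behind the grasp point. The pads swing forward as they close: fully open they stand 13 mm farther back than shut.
Start: joints at [1.032, 0.527, 1.433, -0, 1.181, -0.178], TCP at [0.221, 0.585, 0.248] pointing down, gripper open.
Joint ranges: [-3.08, 3.08], [-0.75, 2.2], [0.22, 2.44], [-1.43, 4.57], [0, 2.65], [-2.85, 2.85]. Speed limits (rad/s): [2.79, 2.79, 3.14, 3.14, 3.14, 3.14].

INTERFACE

Orientations are given as a unit quaternion [x, y, z, w].
In Python, from cell import * gives the robot as it stands.
- The arm moves only by the tool carry_out, never from a script. Its argument "series" is a list that holds one entry, the list of rows, each a list of 7 numbers: the closure, from -1 (fully open) to 1 (shut), then the shift along the world's x, y, z as a fraction of full scale, then the turn, a rotation vector about the world's x, y, z as a fraction of full scale. A call has 1 to 20 rows; each row shifts and turns the commanded pose from where the row before left it; what a row does not reach is not made up. Full scale, the value 1, is 0.75 m for a shift and 30 degrees for a turn. A row lasts 1/12 s, in which the tool goes at most 41.7 mm and 7.16 degrees, less where a joint would pass 70% of its speed; a pose out of reach is approached as far as the arm can. A call with a number of a shift or a turn outside -1 to 1 is refused whole. A call with a gripper value outside its range is refused whole. The fingers move at their own pace and stop on an object; "force" is the grip in N (left out, the last holds). Time passes only in rows, so rows that do not move let the fingers close. It gives the time, the measured TCP pose, the force, the opening and the grip force at its end, in the units of the state.
- read_state(): the state, without advancing time (a new reading comes with each control period).
- camera(name): name is "scene" or "top"; returns a dict with "frame" (400x640x3 uint8, red, green, blue), "depth" (400x640 float32, m along the optical axis (not along the pixel's ray), 0 where there is no reading), "intrinsics" (3x3 intrinsics, pixels), "eye" and "orientation" of the camera in the world. Camera axes: x right, y up, looking along -z (the intrinsics and any distortion apply to the point x, -y, -z); pixel columns grow to the right and rows downward; lengths in m; the calibration is good to about 2 mm. A picture is of the moment at which its call begins.
- sign_off(): hands the job in; it is judged then, once.
The state is a dict: "t": time; "joint_positions": joint angles; "joint_velocities": joint speeds; "joint_efforts": joint torques, N m; "eef_pos": TCP position; "ee_rot": TCP orientation; "wrist_force": force on the tool from outside, world axes, zero at the start; "wrist_torque": the same for the moment, N m; "width": finger opening in m; "grasp_force": force on a finger pad.
Only numpy, scipy, OpenCV 4.12 (cv2) and the standard library are available. Lean on these libraries where they do the work, as an engineer would, in place of code of your own. Each camera call takes 0.05 s, during which the arm holds its last target. There are 200 camera calls.

TASK

The face plate is off the welding turntable stand: feel for the milled flat on the upright spindle with your fingers and, gripping it by the flat, turn the spindle until the flat squarely faces the side of the stand with the brass earth stud. Then fetch the larger of the two shaft collars, lower it level over the spindle with its set screw pointing at the flat, and finish holding it there in the gripper, screw at the middle of the flat's height and clear of the bearing, so that a mate at the stud side can tighten it. Leave the small collar, the hex key, the magnet and the wire brush where they lie.

Things in the scene. Friction and masses are not known exactly. Their poses are not given: they have to be found in the camera images.
- stand: Fixed grey-painted stand of a bench welding turntable, on the table. Origin: underside centre, on the spindle axis; z up, +x is the front. Base plate 160 mm square, 10 mm thick; brass earth stud on a lug at the middle of the front edge, 99 mm from the axis, 36 mm high. Tube 80 mm square, cap plate 112 mm square, flange bearing on it: bolt heads 104 mm, boss 112 mm, race (42 mm wide) 120 mm high.
- spindle (a joint): Angle of the spindle in its bearing, rad: 0 when the flat squarely faces the front (stud side, the stand's +x), positive counter-clockwise seen from above. Turns freely within +-3.1, with about 0.08 N m of seal drag, and stays where it is left.
- spindle_top (a point): Centre of the upper end of the spindle: an upright steel shaft 30 mm in diameter that stands 70 mm out of the bearing race, its end 190 mm above the table, edge chamfered 2 mm.
- spindle_flat (a point): Centre of the flat milled on the spindle, 10 mm from the axis (5 mm deep), 17 mm below the spindle's end. The flat is 22 mm wide and 34 mm high, up to the spindle's end; the shaft is round below. The frame turns with the spindle: x straight out of the flat, z up. Across the flat the spindle measures 25 mm, elsewhere 26 to 30 mm.
- collar: The larger shaft collar, a plain steel ring lying flat and loose: outside 52 mm, bore 33 mm, 18 mm high, 0.18 kg. Origin: underside centre; z up along the bore; +x out along the set screw. The 8 mm screw sits radially at mid height, stands 5 mm out of the rim; its nose reaches 4 mm into the bore (12.5 mm from the axis), so the collar goes on only with the screw over the flat.
- collar_screw (a point): Outer (socket) end of the larger collar's set screw, 31 mm from the collar's axis and 9 mm above its underside.
- small_collar: Bystander: smaller shaft collar of the same make, 36 mm outside, 20 mm bore, 14 mm high, lying flat; does not fit the spindle. Origin: centre of its underside.
- hex_key: Bystander: T-handle hex key lying on the table, 160 mm long, black grip 85 mm wide. Origin: near the middle of its length, on the table.
- magnet: Bystander: flat red arrow-shaped welding magnet, 82 x 64 x 16 mm. Origin: under its middle.
- brush: Bystander: wire brush with wooden handle, 220 mm long, lying flat. Origin: under its middle.
Not all that is in view belongs to the job. Of the things shaped like the stand, the grey one is meant.

How it is judged:
On the way:
1. a finger presses on the spindle's flat while the flat faces the stud side within 11 degrees (contact force between the fingers and milled_flat above 2 N and value of joint spindle between -0.2 and 0.2 rad), for 0.2 s.
At the end, for the whole second after the job is handed in: The gripper holds the larger collar round the spindle, at rest, clear of the bearing, level within 7 degrees; the screw points at the flat, its outer end within 6 mm sideways and 7 mm in height of the flat's centre; fingers press with 2 N or more; the flat faces the stud side within 15 degrees (value of joint spindle between -0.26 and 0.26 rad and y of collar_screw in the frame of spindle_flat between -0.006 and 0.006 m and x of collar_screw in the frame of spindle_flat between 0.015 and 0.027 m and z of collar_screw in the frame of spindle_flat between -0.007 and 0.007 m and horizontal distance between collar and spindle_top below 0.005 m and angle between the z axis of collar and the z axis of spindle_flat, either way round below 0.12 rad and contact force between the fingers and collar above 2 N and contact force between collar and stand below 0.5 N and linear speed of collar below 0.02 m/s); the arm keeps its last pose, push and grip.
It fails at once if the small collar is shifted by more than 30 mm (distance of small_collar from where it was at the start of the episode above 0.03 m).
It fails at once if the hex key is shifted by more than 30 mm (distance of hex_key from where it was at the start of the episode above 0.03 m).
It fails at once if the magnet is shifted by more than 30 mm (distance of magnet from where it was at the start of the episode above 0.03 m).
It fails at once if the brush is shifted by more than 30 mm (distance of brush from where it was at the start of the episode above 0.03 m).
It also fails if it takes over 48 s, if anything falls off the work surface, if the arm or the gripper's body presses on something with over 40 N, if the wrist force passes 120 N, or if a joint passes its speed limit or range.

## Working session

There is one attempt and no reset: what is moved stays moved. The work goes in short steps, Python scripts to look and compute and a tool call to move; the robot and the scene stay as the last step left them, time stands still between calls to the robot, and variables do not carry over. Pictures are saved under pics/ and viewed, at most 10 in all, crops included, and the job is handed in when it is done.

Besides the shell and the picture viewer there is one more tool, called as name(argument=value, ...) on one line, values as JSON. carry_out: Moves the arm, as the interface text tells. Its arguments: {"type":"object","properties":{"series":{"type":"array"},"force":{"type":"number"}},"required":["series"]}

```bash
mkdir -p pics; ls; cat > h.py <<'E'
from cell import *
import numpy as np, cv2
from scipy.spatial.transform import Rotation as R
def cam(n):
    c=camera(n); np.savez(f'/tmp/{n}.npz',**{k:np.array(v) for k,v in c.items()}); return c
def load(n): return dict(np.load(f'/tmp/{n}.npz'))
def rot(c):
    o=np.array(c['orientation']); return o if o.shape==(3,3) else R.from_quat(o).as_matrix()
def ray(c,u,v):
    K=np.array(c['intrinsics']); d=np.linalg.inv(K)@np.array([u,v,1.]); return rot(c)@(d*[1,-1,-1])
def onz(c,u,v,z):
    d=ray(c,u,v); e=np.array(c['eye']); return e+d*(z-e[2])/d[2]
def cloud(c):
    K=np.array(c['intrinsics']); D=c['depth']; v,u=np.mgrid[:D.shape[0],:D.shape[1]]
    P=np.stack([(u-K[0,2])/K[0,0]*D,-(v-K[1,2])/K[1,1]*D,-D],-1); return P@rot(c).T+np.array(c['eye'])
def proj(c,p):
    q=rot(c).T@(np.array(p)-np.array(c['eye'])); q=q*[1,-1,-1]; w=np.array(c['intrinsics'])@q; return w[:2]/w[2]
E
python3 - <<'E'
from h import *
for n in ('scene','top'):
    c=cam(n); cv2.imwrite(f'pics/{n}0.png',np.array(c['frame'])[:,:,::-1]); print(n,c['eye'],c['orientation'],c['intrinsics'])
print(read_state())
E
```

```text
pics
scene [ 0.86593817 -0.38516255  0.88187508] [0.27769923 0.09352363 0.312064   0.90374362] [[398.37300129   0.         323.34264254]
 [  0.         398.37300129 202.75811682]
 [  0.           0.           1.        ]]
top [ 0.31697932 -0.01480416  1.15228741] [ 0.07422787 -0.06802779 -0.66829142  0.73705429] [[481.01575457   0.         318.56758763]
 [  0.         481.01575457 197.17283467]
 [  0.           0.           1.        ]]
{'t': 0.1, 'joint_positions': array([ 1.03149372e+00,  5.28389286e-01,  1.43377270e+00, -6.58007823e-06,
        1.18144572e+00, -1.78495517e-01]), 'joint_velocities': array([ 0.0008454 , -0.00232211, -0.00271326, -0.00116731, -0.00026948,
        0.0003086 ]), 'joint_efforts': array([-6.00306612e-04, -4.43301201e+01, -1.78585982e+01, -2.47359512e-04,
        3.89268287e-03, -2.19965017e-05]), 'eef_pos': array([0.22029004, 0.58422568, 0.24742205]), 'ee_rot': array([ 1.79425262e-01,  9.83771091e-01, -9.44395637e-04, -3.51037086e-04]), 'wrist_force': array([-0.0479817 , -0.09385138, -0.12761124]), 'wrist_torque': array([-0.00633265, -0.0369011 ,  0.01766999]), 'grasp_force': 0.0, 'width': 0.08517489352848188}
```

View pics/scene0.png

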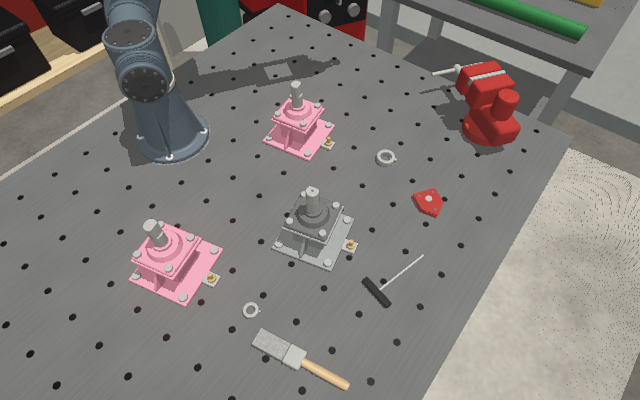

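View pics/top0.png

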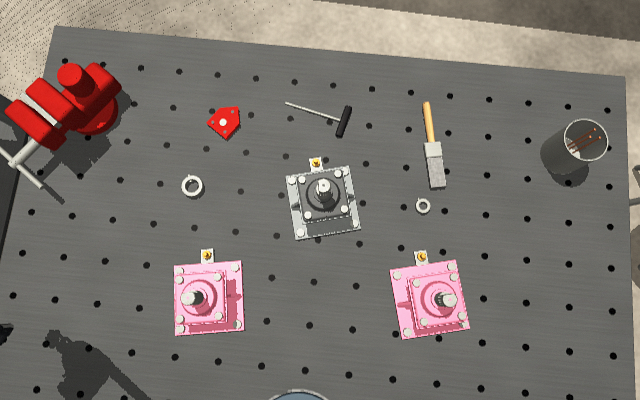

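The grey stand is at top (323,200) with its stud at (316,162). There are two rings: top (192,186)/scene (386,158), which is bigger, and top (423,206)/scene (251,310), which is smaller. I'll measure both and enlarge the collar and spindle.

```bash
python3 - <<'E'
from h import *
t=load('top'); s=load('scene')
def crop(c,u,v,r): return cv2.resize(c['frame'][v-r:v+r,u-r:u+r,::-1],(380,290+90),interpolation=cv2.INTER_CUBIC)
top=np.hstack([crop(t,192,186,20),crop(t,323,196,40)]); 
cv2.imwrite('pics/c1.png',cv2.resize(np.vstack([top,np.hstack([crop(s,386,158,20),crop(s,313,205,30)])]),(600,600)))
for n,c in (('top',t),('scene',s)):
    P=cloud(c); Z=P[...,2]
    b=P[(Z>.183)&(Z<.2)&(np.abs(P[...,0]-.47)<.3)&(np.abs(P[...,1])<.4)]
    # clusters
    m=((Z>.182)&(Z<.198)).astype(np.uint8); k,l,st,ce=cv2.connectedComponentsWithStats(m)
    for i in range(1,k):
        if 15<st[i,4]<400: q=P[l==i]; print(n,'top',ce[i].round(1),st[i,4],np.median(q,0).round(4),((q.min(0)+q.max(0))/2).round(4))
    # rings
    for (u,v) in ([(192,186),(423,206)] if n=='top' else [(386,158),(251,310)]):
        r=18; F=c['frame'][v-r:v+r,u-r:u+r].astype(int); zz=Z[v-r:v+r,u-r:u+r]; m=(F.min(2)>150).astype(np.uint8)
        ys,xs=np.nonzero(m); co,_=cv2.findContours(m,0,2); co=max(co,key=cv2.contourArea)
        e=cv2.fitEllipse(co); h=np.median(zz[m>0]); p=onz(c,e[0][0]+u-r,e[0][1]+v-r,h); print(n,'ring',e,'h',h.round(4),p.round(4))
        pts=np.array([onz(c,x+u-r,y+v-r,.018) for (x,y) in co[:,0]]); d=pts-p; rr=np.hypot(d[:,0],d[:,1]); i=np.argsort(-rr)[:6]; print(rr.mean().round(4),rr[i].round(4),np.degrees(np.arctan2(d[i,1],d[i,0])).round(0))
    # stud: brass mask near grey stand
    H=cv2.cvtColor(c['frame'],cv2.COLOR_RGB2HSV); m=((H[...,0]>12)&(H[...,0]<28)&(H[...,1]>120)&(H[...,2]>90)).astype(np.uint8)
    k,l,st,ce=cv2.connectedComponentsWithStats(m)
    for i in range(1,k):
        if st[i,4]>8 and np.hypot(*(ce[i]-((316,162) if n=='top' else (350,245))))<15: print(n,'stud',ce[i],st[i,4],onz(c,*ce[i],.030).round(4))
# base plate from top depth
    m=(Z>.006)&(Z<.014)&(np.abs(P[...,0]-.47)<.15)&(np.abs(P[...,1]-0.0)<.15); q=P[m][:,:2].astype(np.float32)
    if len(q)>50: print(n,'base',cv2.minAreaRect(q))
E
```

```text
top top [323.6 185.7] 151 [ 0.5386 -0.0044  0.1885] [ 0.5383 -0.005   0.1875]
top top [187.7 298.5] 173 [0.2865 0.2389 0.1882] [0.2857 0.2396 0.1875]
top top [449.1 300. ] 172 [ 0.3335 -0.2713  0.189 ] [ 0.333  -0.271   0.1888]
top ring ((17.22958755493164, 17.150615692138672), (19.54755210876465, 20.994081497192383), 15.779592514038086) h 0.0162 [0.5478 0.3165 0.0162]
0.0246 [0.0288 0.0281 0.0262 0.0261 0.0259 0.0256] [  23.   19. -156.  167. -144. -101.]
top ring ((17.529064178466797, 17.04741859436035), (12.989765167236328, 14.5612154006958), 149.81491088867188) h 0.0125 [ 0.5543 -0.2446  0.0125]
0.0167 [0.0198 0.0186 0.0184 0.0183 0.0182 0.018 ] [  41.  152. -162.  131.  175.  114.]
top stud [315.65909091 162.52272727] 44 [0.6299 0.0217 0.03  ]
top base ((0.5356599688529968, 0.003139495849609375), (0.18040825426578522, 0.31056103110313416), 24.217283248901367)
scene top [167.   94.2] 104 [0.0576 0.0055 0.1866] [0.0483 0.0005 0.1893]
scene top [295.6  84.6] 76 [0.2918 0.236  0.1891] [0.29   0.2373 0.1881]
scene top [312.1 191.8] 131 [ 0.5435 -0.0066  0.1895] [ 0.5412 -0.0063  0.1877]
scene top [149.8 225.2] 161 [ 0.3389 -0.274   0.1899] [ 0.3357 -0.273   0.1881]
scene ring ((17.786090850830078, 15.892851829528809), (12.805594444274902, 18.133604049682617), 103.48908996582031) h 0.0178 [0.5493 0.3144 0.0178]
0.0246 [0.0302 0.0265 0.0261 0.026  0.0258 0.0255] [  15.  162.  122.  134. -132. -176.]
scene ring ((17.403095245361328, 17.257761001586914), (14.100741386413574, 16.954713821411133), 80.12139129638672) h 0.0141 [ 0.5559 -0.2462  0.0141]
0.0175 [0.0229 0.0223 0.0208 0.0201 0.0187 0.0183] [ 25.  30.  23.  29. -12. -26.]
scene stud [348.33333333 245.88888889] 9 [0.6383 0.0095 0.03  ]
scene base ((0.4842166602611542, -0.021389126777648926), (0.2890221178531647, 0.15947893261909485), 16.149564743041992)
```

View pics/c1.png

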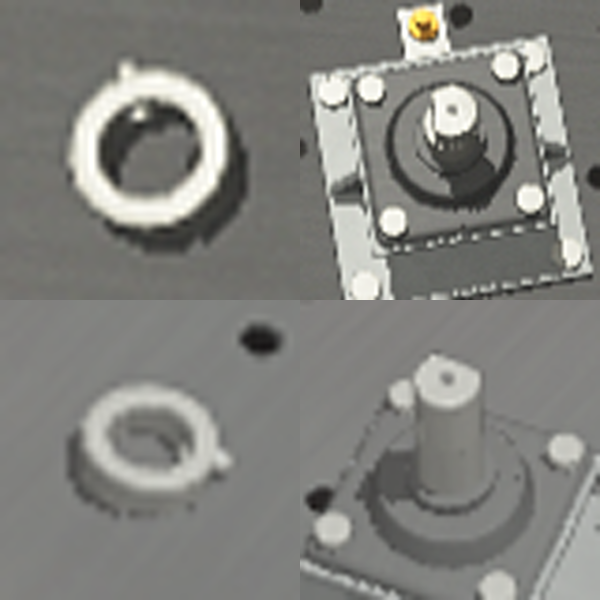

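Crop: the screw of the large collar points up-left at (125,65) in the top view and right at (225,462) in the scene view; it is clearly the larger ring. The spindle's flat shows as a lit strip on the left at (432,115) in the top crop. Next I measure the stand yaw from the bolt heads and the spindle face outline.

```bash
python3 - <<'E'
from h import *
t=load('top'); s=load('scene')
cap=[onz(t,283+(x-300)/3.75,156+y/3.75,.104) for x,y in [(371,88),(507,66),(530,198),(393,221)]]
base=[onz(t,283+(x-300)/3.75,156+y/3.75,.016) for x,y in [(333,93),(537,57),(570,250),(365,288)]]
scap=[onz(s,283+(x-300)/5,175+(y-300)/5,.104) for x,y in [(402,393),(565,448),(333,528),(497,588)]]
print('scap',np.array(scap).round(4),np.mean(scap,0))
for B in (cap,base):
    B=np.array(B); f=B[0]+B[1]-B[2]-B[3]; g=B[0]+B[3]-B[1]-B[2]; print(B[:,:2].round(4).tolist(),B.mean(0).round(4),np.degrees(np.arctan2(f[1],f[0])),np.degrees(np.arctan2(-g[0],g[1])))
# rectified metric views of the plane z=.19, 0.25mm/px, 80 mm; up=+x, left=+y ; and the collar plane z=.018
def rect(c,ctr,z,half=.03,n=300):
    g=np.linspace(half,-half,n); X,Y=np.meshgrid(ctr[0]+g,ctr[1]+g,indexing='ij')
    pts=np.stack([X,Y,np.full_like(X,z)],-1)-c['eye']; q=(pts@rot(c))*[1,-1,-1]; w=q@c['intrinsics'].T
    m=(w[...,:2]/w[...,2:]).astype(np.float32); return cv2.remap(c['frame'],m,None,cv2.INTER_CUBIC)[:,:,::-1]
im=np.vstack([np.hstack([rect(t,(.542,-.006),.19),rect(s,(.542,-.006),.19)]),np.hstack([rect(t,(.548,.3155),.018,.045),rect(s,(.548,.3155),.018,.045)])]).copy()
for a in range(50,600,50):
    cv2.line(im,(a,0),(a,599),(0,120,255),1); cv2.line(im,(0,a),(599,a),(0,120,255),1)
cv2.imwrite('pics/rect.png',im)
E
```

```text
scap [[ 0.4906  0.0227  0.104 ]
 [ 0.571   0.0457  0.104 ]
 [ 0.5141 -0.0551  0.104 ]
 [ 0.5925 -0.0336  0.104 ]] [ 0.54205664 -0.0050615   0.104     ]
[[0.5671, 0.046], [0.5886, -0.0336], [0.5099, -0.0543], [0.4883, 0.0247]] [ 0.5384 -0.0043  0.104 ] 14.926966611186902 15.16615785673862
[[0.5824, 0.0753], [0.6193, -0.0541], [0.4951, -0.0859], [0.4582, 0.0413]] [ 0.5387 -0.0058  0.016 ] 14.825936714675766 16.04336630645019
```

View pics/rect.png

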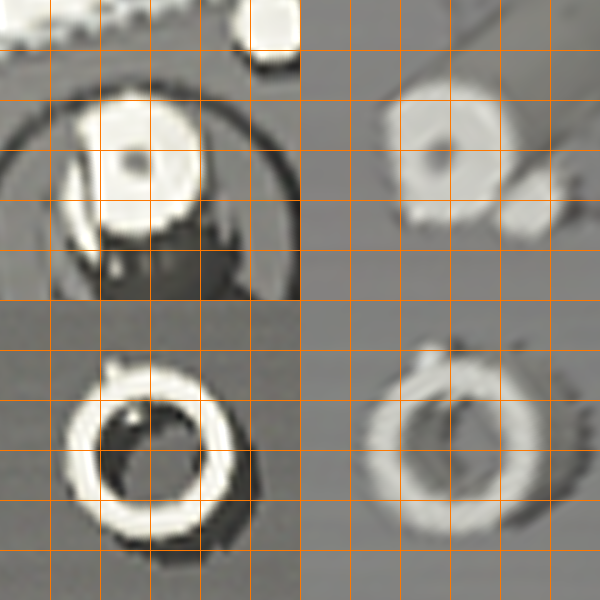

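Measured: stand axis ≈ (0.540, −0.004), front at yaw 15°. The flat faces about 101° in world, so the spindle needs −86°. The collar is at (0.548, 0.315) with its screw at about 26°. First I move above the spindle and set the closing line to 101°.

carry_out(series=[[[-1,0.0213,-0.0392,0,0,0,0.053],[-1,0.0213,-0.0392,0,0,0,0.053],[-1,0.0213,-0.0392,0,0,0,0.053],[-1,0.0213,-0.0392,0,0,0,0.053],[-1,0.0213,-0.0392,0,0,0,0.053],[-1,0.0213,-0.0392,0,0,0,0.053],[-1,0.0213,-0.0392,0,0,0,0.053],[-1,0.0213,-0.0392,0,0,0,0.053],[-1,0.0213,-0.0392,0,0,0,0.053],[-1,0.0213,-0.0392,0,0,0,0.053],[-1,0.0213,-0.0392,0,0,0,0.053],[-1,0.0213,-0.0392,0,0,0,0.053],[-1,0.0213,-0.0392,0,0,0,0.053],[-1,0.0213,-0.0392,0,0,0,0.053],[-1,0.0213,-0.0392,0,0,0,0.053],[-1,0.0213,-0.0392,0,0,0,0.053],[-1,0.0213,-0.0392,0,0,0,0.053],[-1,0.0213,-0.0392,0,0,0,0.053],[-1,0.0213,-0.0392,0,0,0,0.053],[-1,0.0213,-0.0392,0,0,0,0.053]]], force=20)

```text
t: 1.77
eef_pos: [0.5403, -0.0048, 0.248]
ee_rot: [-0.097, 0.995, 0.0, -0.0]
wrist_force: [0.2, 0.4, 1.2]
width: 0.0851
grasp_force: 0.0
```

```bash
cat >> h.py <<'E'
def st():
    s=read_state(); M=R.from_quat(s['ee_rot']).as_matrix(); y=M[:,1]
    print('t',round(s['t'],2),'p',s['eef_pos'].round(4),'phi',np.degrees(np.arctan2(y[1],y[0])).round(2),'zt',M[:,2].round(3),'F',s['wrist_force'].round(2),'T',s['wrist_torque'].round(2),'w',round(s['width'],4),'g',round(s['grasp_force'],1)); return s
E
python3 - <<'E'
from h import *
import cell
st(); print([ (n,getattr(cell,n)) for n in dir(cell) if 'tip' in n.lower()])
E
```

```text
t 1.77 p [ 0.5403 -0.0048  0.248 ] phi 101.19 zt [-0.001  0.    -1.   ] F [0.2  0.35 1.25] T [-0.02  0.02  0.04] w 0.0851 g 0.0
[('tips_ahead', 0.017)]
```

carry_out(series=[[[-1,0,-0.0023,-0.0235,0,0,0],[-1,0,0,-0.0235,0,0,0],[-1,0,0,-0.0235,0,0,0],[-1,0,0,-0.0235,0,0,0],[-1,0,0,0,0,0,0],[1,0,0,0,0,0,0],[1,0,0,0,0,0,0],[1,0,0,0,0,0,0],[1,0,0,0,0,0,0],[1,0,0,0,0,0,0],[1,0,0,0,0,0,0],[1,0,0,0,0,0,0]]])

```text
t: 2.77
eef_pos: [0.5406, -0.0051, 0.1789]
ee_rot: [-0.097, 0.995, -0.0, 0.001]
wrist_force: [-0.6, -0.1, 5.4]
width: 0.0244
grasp_force: 22.3
```

```bash
python3 -c "
from h import *
st()"
```

```text
t 2.77 p [ 0.5406 -0.0051  0.1789] phi 101.13 zt [ 0.002 -0.001 -1.   ] F [-0.59 -0.07  5.41] T [-0.13  0.09 -0.07] w 0.0244 g 22.3
```

Width is 24.4 mm, so the fingers are seated on the flat. Now I turn −86° clockwise.

carry_out(series=[[[1,-0.0002,0.00013,0,0,0,-0.159],[1,-0.0002,0.00013,0,0,0,-0.159],[1,-0.0002,0.00013,0,0,0,-0.159],[1,-0.0002,0.00013,0,0,0,-0.159],[1,-0.0002,0.00013,0,0,0,-0.159],[1,-0.0002,0.00013,0,0,0,-0.159],[1,-0.0002,0.00013,0,0,0,-0.159],[1,-0.0002,0.00013,0,0,0,-0.159],[1,-0.0002,0.00013,0,0,0,-0.159],[1,-0.0002,0.00013,0,0,0,-0.159],[1,-0.0002,0.00013,0,0,0,-0.159],[1,-0.0002,0.00013,0,0,0,-0.159],[1,-0.0002,0.00013,0,0,0,-0.159],[1,-0.0002,0.00013,0,0,0,-0.159],[1,-0.0002,0.00013,0,0,0,-0.159],[1,-0.0002,0.00013,0,0,0,-0.159],[1,-0.0002,0.00013,0,0,0,-0.159],[1,-0.0002,0.00013,0,0,0,-0.159],[1,0,0,0,0,0,0],[1,0,0,0,0,0,0]]], force=30)

```text
t: 4.43
eef_pos: [0.5387, -0.002, 0.1789]
ee_rot: [0.607, 0.795, 0.002, 0.001]
wrist_force: [1.9, 4.3, 5.1]
width: 0.0242
grasp_force: 30.6
```

```bash
python3 -c "
from h import *
st()"
```

```text
t 4.43 p [ 0.5387 -0.002   0.1789] phi 15.22 zt [ 0.003  0.002 -1.   ] F [1.92 4.3  5.06] T [ 0.49  0.11 -0.09] w 0.0242 g 30.6
```

carry_out(series=[[[-1,0,0,0,0,0,0],[-1,0,0,0,0,0,0],[-1,0,0,0,0,0,0],[-1,0,0,0,0,0,0],[-1,0,0,0.025,0,0,0],[-1,0,0,0.025,0,0,0],[-1,0,0,0.025,0,0,0],[-1,0,0,0.025,0,0,0]]])

```text
t: 5.1
eef_pos: [0.537, -0.0034, 0.2532]
ee_rot: [0.607, 0.795, -0.0, -0.001]
wrist_force: [0.4, 0.5, -0.1]
width: 0.0853
grasp_force: 0.0
```

carry_out(series=[[[-1,0.0007,0.0235,0,0,0,0.187],[-1,0.0007,0.0235,0,0,0,0.187],[-1,0.0007,0.0235,0,0,0,0.187],[-1,0.0007,0.0235,0,0,0,0.187],[-1,0.0007,0.0235,0,0,0,0.187],[-1,0.0007,0.0235,0,0,0,0.187],[-1,0.0007,0.0235,0,0,0,0.187],[-1,0.0007,0.0235,0,0,0,0.187],[-1,0.0007,0.0235,0,0,0,0.187],[-1,0.0007,0.0235,0,0,0,0.187],[-1,0.0007,0.0235,0,0,0,0.187],[-1,0.0007,0.0235,0,0,0,0.187],[-1,0.0007,0.0235,0,0,0,0.187],[-1,0.0007,0.0235,0,0,0,0.187],[-1,0.0007,0.0235,0,0,0,0.187],[-1,0.0007,0.0235,0,0,0,0.187],[-1,0.0007,0.0235,0,0,0,0.187],[-1,0.0007,0.0235,0,0,0,0.187],[-1,0,0,0,0,0,0]]])

```text
t: 6.68
eef_pos: [0.5466, 0.3167, 0.2524]
ee_rot: [-0.229, 0.973, 0.001, 0.0]
wrist_force: [0.0, -0.1, -0.5]
width: 0.0856
grasp_force: 0.0
```

```bash
cat >> h.py <<'E'
def rect(c,ctr,z,half=.03,n=300):
    g=np.linspace(half,-half,n); X,Y=np.meshgrid(ctr[0]+g,ctr[1]+g,indexing='ij')
    pts=np.stack([X,Y,np.full_like(X,z)],-1)-c['eye']; q=(pts@rot(c))*[1,-1,-1]; w=q@c['intrinsics'].T
    m=(w[...,:2]/w[...,2:]).astype(np.float32); return cv2.remap(c['frame'],m,None,cv2.INTER_CUBIC)[:,:,::-1]
E
python3 - <<'E'
from h import *
st(); t=cam('top'); s=cam('scene'); t=load('top'); s=load('scene')
im=np.hstack([rect(t,(.5414,-.0024),.19),rect(s,(.5414,-.0024),.19)]).copy()
im=np.vstack([im,np.hstack([cv2.resize(c['frame'][:,:,::-1],(300,188)) for c in (t,s)])])
for a in range(50,600,50):
    cv2.line(im,(a,0),(a,299),(0,120,255),1); cv2.line(im,(0,a),(599,a),(0,120,255),1)
cv2.imwrite('pics/rect2.png',im)
E
```

```text
t 6.68 p [0.5466 0.3167 0.2524] phi 116.53 zt [ 0.     0.001 -1.   ] F [ 0.04 -0.08 -0.5 ] T [-0.04  0.01 -0.05] w 0.0856 g 0.0
```

View pics/rect2.png

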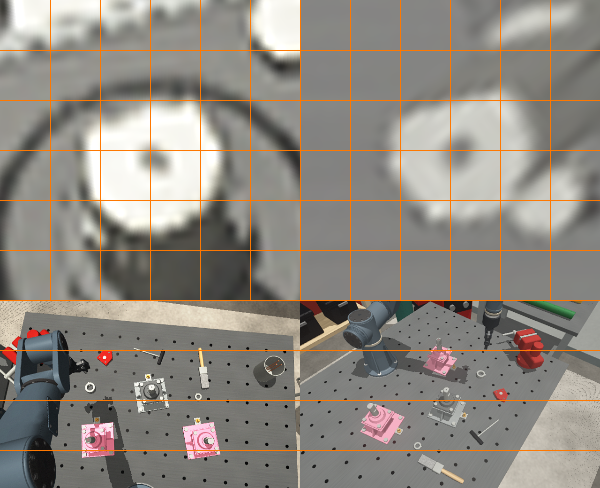

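The flat's chord now faces up-left (about 10–15°), the stud side. Next I descend on the large collar, squeezing once at 61° to centre it (clear of the screw). After that I regrip square to the screw.

carry_out(series=[[[-1,0.0032,-0.001,-0.0285,0,0,-0.185],[-1,0,0,-0.0285,0,0,-0.185],[-1,0,0,-0.0285,0,0,-0.185],[-1,0,0,-0.0285,0,0,-0.185],[-1,0,0,-0.0285,0,0,-0.185],[-1,0,0,-0.0285,0,0,-0.185],[-1,0,0,-0.0285,0,0,-0.185],[-1,0,0,-0.0285,0,0,-0.185],[-1,0,0,-0.0285,0,0,-0.185],[-1,0,0,-0.0285,0,0,-0.185],[-1,0,0,-0.013,0,0,0],[-1,0,0,-0.013,0,0,0],[-1,0,0,0,0,0,0]]])

```text
t: 7.87
eef_pos: [0.5484, 0.3122, 0.018]
ee_rot: [0.252, 0.968, -0.001, -0.001]
wrist_force: [-0.7, 0.1, 0.9]
width: 0.0853
grasp_force: 0.0
```

carry_out(series=[[[0.5,0,0,0,0,0,0],[0.5,0,0,0,0,0,0],[0.5,0,0,0,0,0,0],[0.5,0,0,0,0,0,0],[0.5,0,0,0,0,0,0]]], force=20)

```text
t: 8.28
eef_pos: [0.5506, 0.314, 0.0213]
ee_rot: [0.252, 0.968, 0.001, 0.002]
wrist_force: [0.3, 0.7, 5.9]
width: 0.051
grasp_force: 21.0
```

```bash
python3 -c "
from h import *
st()"
```

```text
t 8.28 p [0.5506 0.314  0.0213] phi 60.76 zt [ 0.004  0.001 -1.   ] F [0.35 0.71 5.9 ] T [ 0.14 -0.07 -0.07] w 0.051 g 21.0
```

carry_out(series=[[[-1,0,0,0,0,0,0],[-1,0,0,0,0,0,0],[-1,0,0,0,0,0,0],[-1,0,0.0037,0,0,0,0],[-1,0,0,0,0,0,0.184],[-1,0,0,0,0,0,0.184],[-1,0,0,0,0,0,0.184],[-1,0,0,0,0,0,0.184],[-1,0,0,0,0,0,0.184],[-1,0,0,0,0,0,0.184],[-1,0,0,0,0,0,0.184],[-1,0,0,0,0,0,0.184],[-1,0,0,0,0,0,0.184],[-1,0,0,0,0,0,0.184],[-1,0,0,0,0,0,0],[-1,0,0,0,0,0,0]]])

```text
t: 9.62
eef_pos: [0.549, 0.3161, 0.0193]
ee_rot: [-0.223, 0.975, -0.0, -0.0]
wrist_force: [0.0, -0.1, 0.3]
width: 0.0853
grasp_force: 0.0
```

```bash
python3 - <<'E'
from h import *
st(); s=cam('scene'); t=cam('top'); s=load('scene');t=load('top')
im=np.hstack([rect(t,(.5485,.315),.018,.06,400),rect(s,(.5485,.315),.018,.06,400)]).copy()
for a in range(50,800,50):
    cv2.line(im,(a,0),(a,399),(0,120,255),1); cv2.line(im,(0,a),(799,a),(0,120,255),1)
cv2.imwrite('pics/g.png',im)
E
```

```text
t 9.62 p [0.549  0.3161 0.0193] phi 115.81 zt [-0.001 -0.    -1.   ] F [ 0.01 -0.1   0.32] T [-0.   -0.02 -0.01] w 0.0853 g 0.0
```

View pics/g.png

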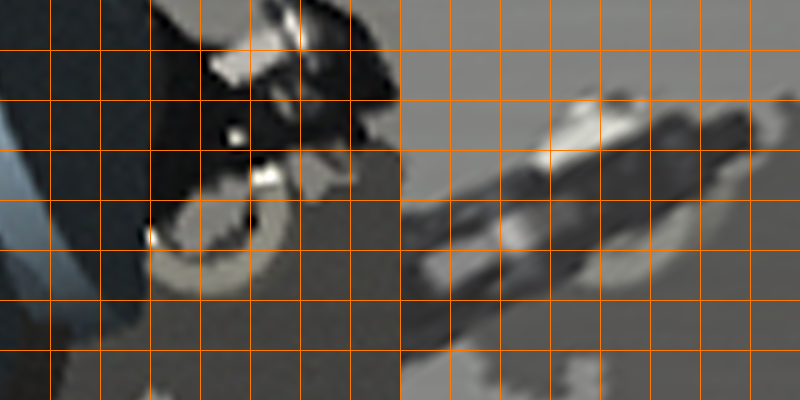

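The fingers straddle the collar, with the ring's near rim visible at (205,290). The position is fine, so I grip now.

carry_out(series=[[[0.5,0,0,0,0,0,0],[0.5,0,0,0,0,0,0],[0.5,0,0,0,0,0,0],[0.5,0,0,0,0,0,0],[0.5,0,0,0,0,0,0],[0.5,0,0,0,0,0,0]]], force=60)

```text
t: 10.22
eef_pos: [0.5496, 0.3161, 0.02]
ee_rot: [-0.224, 0.975, 0.0, 0.0]
wrist_force: [0.5, -0.1, 3.3]
width: 0.0492
grasp_force: 62.8
```

carry_out(series=[[[0.5,0,0,0.035,0,0,0],[0.5,0,0,0.035,0,0,0],[0.5,0,0,0.035,0,0,0],[0.5,0,0,0.035,0,0,0],[0.5,0,0,0.035,0,0,0],[0.5,0,0,0.035,0,0,0],[0.5,0,0,0.035,0,0,0],[0.5,0,0,0.035,0,0,0],[0.5,0,0,0.035,0,0,0],[0.5,0,0,0.035,0,0,0],[0.5,0,0,0,0,0,0]]])

```text
t: 11.13
eef_pos: [0.5517, 0.3171, 0.2874]
ee_rot: [-0.225, 0.974, 0.001, 0.005]
wrist_force: [1.4, 0.6, -0.5]
width: 0.0493
grasp_force: 63.3
```

```bash
python3 - <<'E'
from h import *
st(); s=cam('scene'); s=load('scene'); p=proj(s,read_state()['eef_pos']-[0,0,.02]).astype(int); print(p)
cv2.imwrite('pics/held.png',cv2.resize(s['frame'][p[1]-40:p[1]+40,p[0]-50:p[0]+50,::-1],(700,560),interpolation=cv2.INTER_CUBIC))
E
```

```text
t 11.13 p [0.5517 0.3171 0.2874] phi 115.95 zt [ 0.01   0.004 -1.   ] F [ 1.39  0.61 -0.53] T [ 0.01  0.   -0.05] w 0.0493 g 63.3
[400  86]
```

View pics/held.png

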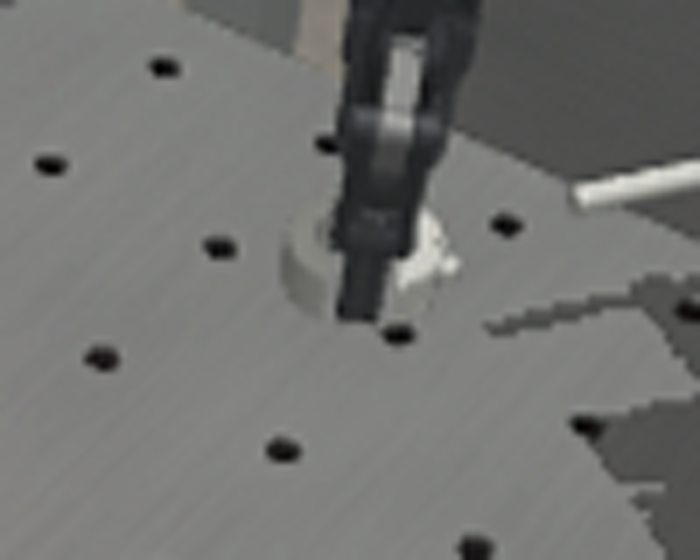

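Held level and centred between the fingers, with the screw at (450,265) clear of them. Now over to the spindle.

carry_out(series=[[[0.5,-0.0011,-0.0355,0,0,0,-0.03],[0.5,-0.0011,-0.0355,0,0,0,-0.03],[0.5,-0.0011,-0.0355,0,0,0,-0.03],[0.5,-0.0011,-0.0355,0,0,0,-0.03],[0.5,-0.0011,-0.0355,0,0,0,-0.03],[0.5,-0.0011,-0.0355,0,0,0,-0.03],[0.5,-0.0011,-0.0355,0,0,0,-0.03],[0.5,-0.0011,-0.0355,0,0,0,-0.03],[0.5,-0.0011,-0.0355,0,0,0,-0.03],[0.5,-0.0011,-0.0355,0,0,0,-0.03],[0.5,-0.0011,-0.0355,0,0,0,-0.03],[0.5,-0.0011,-0.0355,0,0,0,-0.03],[0.5,0,0,-0.03,0,0,0],[0.5,0,0,-0.03,0,0,0],[0.5,0,0,0,0,0,0],[0.5,0,0,0,0,0,0]]])

```text
t: 12.52
eef_pos: [0.5372, -0.0031, 0.2344]
ee_rot: [-0.132, 0.991, 0.001, -0.003]
wrist_force: [0.6, 0.2, -0.7]
width: 0.049
grasp_force: 63.2
```

```bash
python3 - <<'E'
from h import *
st(); s=cam('scene'); s=load('scene'); t=cam('top');t=load('top'); im=[]
for c in (s,t):
    p=proj(c,[.541,-.003,.2]).astype(int); print(p)
    im.append(cv2.resize(c['frame'][p[1]-32:p[1]+32,p[0]-32:p[0]+32,::-1],(400,400),interpolation=cv2.INTER_CUBIC))
cv2.imwrite('pics/over.png',np.hstack(im))
E
```

```text
t 12.52 p [ 0.5372 -0.0031  0.2344] phi 105.12 zt [-0.007  0.002 -1.   ] F [ 0.61  0.15 -0.66] T [-0.05 -0.   -0.  ] w 0.049 g 63.2
[312 187]
[323 183]
```

View pics/over.png

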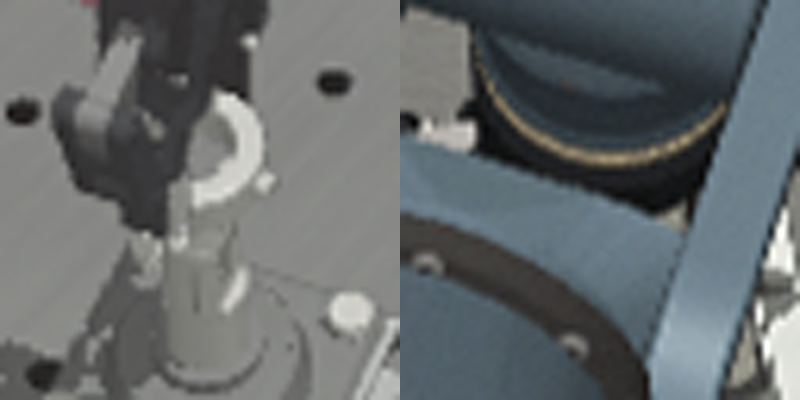

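Scene crop: the collar's right half is visible, with rim at (266,145) and screw at (265,180), above and slightly left of the spindle. I'll fit the rim circle to find the centre offset.

```bash
python3 - <<'E'
from h import *
from scipy.optimize import least_squares
s=load('scene'); tcp=read_state()['eef_pos']; zt=tcp[2]-.002
u=np.arange(300,335,.25)
N=480; half=.048; ctr=tcp[:2]
im=cv2.cvtColor(np.ascontiguousarray(rect(s,ctr,zt,half,N)),cv2.COLOR_BGR2GRAY).astype(float)
# radial edge search: outer edge bright->dark, inner edge dark->bright, along rays from TCP
res=[]
for a in range(-100,60,4):
    ar=np.radians(a); r=np.arange(.010,.036,.0002)
    X=ctr[0]+r*np.cos(ar);Y=ctr[1]+r*np.sin(ar)
    row=(half-(X-ctr[0]))/(2*half)*(N-1); col=(half-(Y-ctr[1]))/(2*half)*(N-1)
    g=cv2.remap(im.astype(np.float32),col.astype(np.float32)[None],row.astype(np.float32)[None],1)[0]
    if g.max()<200: continue
    k=g.argmax(); d=np.gradient(g); o=k+d[k:].argmin(); i=d[:k+1].argmin() if k<3 else d[:k+1].argmax()
    res.append((a,r[i],r[o],g.max())); print(a,(r[i]*1e3).round(1),(r[o]*1e3).round(1),g.max().round())
res=np.array(res); ar=np.radians(res[:,0]); c=np.c_[np.cos(ar),np.sin(ar)]
f=lambda p:np.r_[np.hypot(*(c*res[:,2:3]-p).T)-.026,np.hypot(*(c*res[:,1:2]-p).T)-.0165]
q=least_squares(f,[0,0],loss='soft_l1',f_scale=.0005); print('centre rel TCP',q.x.round(4),np.abs(f(q.x)).mean())
E
```

```text
-52 17.8 27.6 215.0
-48 17.4 26.0 211.0
-44 17.4 26.0 216.0
-40 16.4 26.2 220.0
-36 16.6 26.6 218.0
-32 15.8 25.8 212.0
-28 15.0 25.2 223.0
-24 15.4 25.6 222.0
-20 12.8 25.2 212.0
-16 12.6 24.2 213.0
-12 12.2 24.2 207.0
-8 12.2 23.6 215.0
-4 12.2 23.4 212.0
0 11.8 30.2 209.0
4 15.0 30.0 210.0
8 13.8 22.8 210.0
12 13.2 22.8 211.0
16 13.4 22.4 213.0
20 13.0 22.2 214.0
24 13.0 21.4 213.0
28 13.2 21.4 213.0
32 12.8 21.0 213.0
36 12.2 20.6 213.0
40 12.6 21.0 214.0
44 12.0 20.6 214.0
48 12.6 21.2 212.0
52 12.0 21.2 209.0
56 12.0 21.0 207.0
centre rel TCP [-0.0024 -0.004 ] 0.0007895285381106931
```

carry_out(series=[[[0.5,0.0083,0.0027,0,0,0,0],[0.5,0,0,-0.0133,0,0,0],[0.5,0,0,-0.0133,0,0,0],[0.5,0,0,0,0,0,0],[0.5,0,0,0,0,0,0]]])

```text
t: 13.03
eef_pos: [0.5447, -0.0011, 0.2161]
ee_rot: [-0.132, 0.991, 0.0, -0.001]
wrist_force: [0.5, -0.0, -1.9]
width: 0.0496
grasp_force: 63.2
```

carry_out(series=[[[0.5,0,0,-0.004,0,0,0],[0.5,0,0,-0.004,0,0,0],[0.5,0,0,-0.003,0,0,0]]])

```text
t: 13.28
eef_pos: [0.5455, -0.0015, 0.2087]
ee_rot: [-0.132, 0.991, -0.0, -0.0]
wrist_force: [-1.7, -0.1, 1.2]
width: 0.0494
grasp_force: 63.6
```

```bash
python3 -c "
from h import *
st()"
```

```text
t 13.28 p [ 0.5455 -0.0015  0.2087] phi 105.15 zt [ 0. -0. -1.] F [-1.69 -0.07  1.16] T [-0.03  0.22  0.01] w 0.0494 g 63.6
```

carry_out(series=[[[0.5,-0.0025,0,0,0,0,0],[0.5,0,0,-0.003,0,0,0],[0.5,0,0,-0.003,0,0,0],[0.5,0,0,0,0,0,0]]])

```text
t: 13.62
eef_pos: [0.5434, -0.0014, 0.2039]
ee_rot: [-0.132, 0.991, 0.0, -0.0]
wrist_force: [-0.0, 0.5, -3.0]
width: 0.0493
grasp_force: 63.3
```

```bash
python3 -c "
from h import *
st()"
```

```text
t 13.62 p [ 0.5434 -0.0014  0.2039] phi 105.14 zt [-0.001  0.    -1.   ] F [-0.04  0.47 -2.97] T [ 0.02  0.01 -0.  ] w 0.0493 g 63.3
```

It slid on free. Continuing down.

carry_out(series=[[[0.5,0,0,-0.004,0,0,0],[0.5,0,0,-0.004,0,0,0],[0.5,0,0,0,0,0,0],[0.5,0,0,0,0,0,0]]])

```text
t: 13.95
eef_pos: [0.5436, -0.0014, 0.1981]
ee_rot: [-0.132, 0.991, 0.0, -0.0]
wrist_force: [0.9, 0.1, -3.2]
width: 0.0496
grasp_force: 63.3
```

```bash
python3 -c "
from h import *
st()"
```

```text
t 13.95 p [ 0.5436 -0.0014  0.1981] phi 105.15 zt [-0.001  0.    -1.   ] F [ 0.87  0.07 -3.17] T [-0.    0.04  0.01] w 0.0496 g 63.3
```

carry_out(series=[[[0.5,0,0,-0.004,0,0,0],[0.5,0,0,-0.004,0,0,0],[0.5,0,0,-0.004,0,0,0],[0.5,0,0,-0.004,0,0,0],[0.5,0,0,-0.003,0,0,0],[0.5,0,0,0,0,0,0],[0.5,0,0,0,0,0,0],[0.5,0,0,0,0,0,0]]])

```text
t: 14.62
eef_pos: [0.5438, -0.0014, 0.1841]
ee_rot: [-0.132, 0.991, -0.0, 0.0]
wrist_force: [-0.2, -0.7, -2.0]
width: 0.0487
grasp_force: 63.3
```

```bash
python3 - <<'E'
from h import *
st(); s=cam('scene'); s=load('scene')
p=proj(s,[.541,-.003,.17]).astype(int); print(p, proj(s,[.541,-.003,.173]+.031*np.array([.966,.26,0])))
cv2.imwrite('pics/fin.png',cv2.resize(s['frame'][p[1]-32:p[1]+32,p[0]-32:p[0]+32,::-1],(512,512),interpolation=cv2.INTER_CUBIC))
E
```

```text
t 14.62 p [ 0.5438 -0.0014  0.1841] phi 105.15 zt [ 0. -0. -1.] F [-0.18 -0.67 -2.03] T [-0.    0.01  0.  ] w 0.0487 g 63.3
[312 195] [325.63987169 199.09756533]
```

View pics/fin.png

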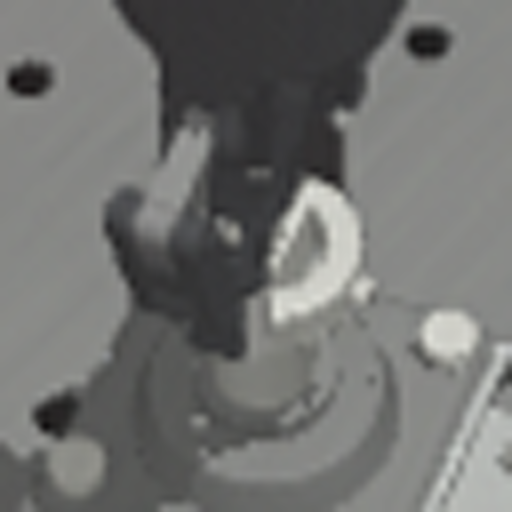

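The collar is on the spindle and level. The screw end is seen at (325.8, 199.3) and predicted at (325.6, 199.1), and contact forces are negligible. Handing in.

```bash
python3 -c "
from cell import *
print(sign_off())"
```

```text
the job is handed in; nothing more can be done
None
```

I turned the spindle so its flat faces the stud side and handed in at about 14.6 s with the larger collar held level over it, screw at the flat's mid-height by my measurements; no verdict was returned.

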